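# Lay the upright square tube down gently against the angle plate

### The arm

A 6-joint arm with a two-finger parallel gripper is mounted at the origin on a cart in front of the work surface, level with it; the furniture and walls round the work are solid. World frame = base frame: x ahead of the robot, y to its left, z up, the work surface at z = 0. Lengths are in mm, angles in rad, forces in N, time in s.
With the tool pointing down it reaches from about 275 to 825 mm from the base axis. Payload 4.9 kg.
Tool frame: the origin (TCP) lies at the very end of the fingers, on their centre line; the grasp point (between the pads) lies 19 mm behind it; z points along the fingers, y is the direction in which the jaws open and shut (so a half turn about z gives the same grasp; the last joint's range is limited). The gripper opens to 85 mm and grips with 20 to 120 N. Pads are 22 mm wide; open, the fingers measure 114 mm over their backs; the gripper's body (76 mm by 85 mm) begins 54 mm behind the grasp point. The pads swing forward as they close: fully open they stand 13 mm farther back than shut.
Start: joints at [1.129, 0.326, -0.193, 1.052, 0, 1.437], TCP at [166.624, 524.171, 231.281] pointing down, gripper open.
Joint ranges: [-2.65, 2.65], [-0.97, 1.79], [-1.3, 1.35], [-1.93, 2.1], [-1.47, 1.37], [-3.14, 3.14]. Speed limits (rad/s): [2.57, 2.57, 3.14, 3.14, 3.14, 3.14].

### API

Orientations are given as [roll, pitch, yaw] about the fixed x, y, z axes, in that order (R = Rz(yaw) Ry(pitch) Rx(roll)).
In Python, from bench import bot, solve_ik, imaging gives the robot as it stands. Calls block until the motion is done:
- bot.move_ptp(position, orientation): joint-space move of the TCP to a pose.
- bot.movel(position, rot=None, max_speed=150, threshold=None): straight line of the TCP; rot=None keeps the orientation; max_speed is the mean speed in mm/s. With threshold (N) it stops when the force on the tool has changed by that much, and returns True; else False.
- bot.move_j(angles): joint-space move.
- bot.grip(opening, effort=None): opening from 0.0 (shut) to 1.0 (fully open); effort is the grip in N (None keeps the last); returns when the fingers have stopped.
- bot.dwell(seconds).
- solve_ik(position, orientation): joint angles nearest the present ones, or None.
- bot.get_state(): the state.
- imaging.capture(name): name is "side" or "top" or "wrist"; returns the picture (480x640x3 uint8, blue, green, red); there is no depth.
- imaging.camera_model(name): a dict with "K" (3x3 intrinsics, pixels), "position" and "rotation" of the camera in the world. Camera axes: x right, y up, looking along -z (the intrinsics and any distortion apply to the point x, -y, -z); pixel columns grow to the right and rows downward; lengths in mm; the calibration is good to about 2 mm. A picture is of the moment at which its call begins: read the wrist's pose just before it. camera_model takes no time and is no camera call; for the wrist camera it gives the pose at the moment of the call.
A pose or a line that the arm cannot do raises bot.IKError and nothing moves.
- bot.sign_off(): hands the job in, once; it reports no verdict.
The state is a dict: "t": time; "qpos": joint angles; "joint_velocities": joint speeds; "effort": joint torques, N m; "tcp_pos": TCP position; "orientation": TCP orientation; "contact_force": force on the tool from outside, world axes, zero at the start; "wrist_torque": the same for the moment, N m; "opening": opening from 0.0 (shut) to 1.0 (fully open).
Only numpy, scipy, OpenCV 4.12 (cv2) and the standard library are available. Lean on these libraries where they do the work, as an engineer would, in place of code of your own. Each camera call takes 0.05 s, during which the arm holds its last target. There are 200 camera calls.

### The job

The square aluminium tube stands on end in front of the upright face of the grey angle plate. With the fingertips tip it over, away from the plate, and ease it down gently onto its side, supporting it all the way so that it never drops; then push it along the desk until its closed foot end sits squared up flat against the face of the plate, within the width of the face. Only touch and push the tube: do not squeeze it or lift it off the desk, and leave the other things where they are.

Things in the scene. Friction and masses are not known exactly. Their poses are not given: they have to be found in the camera images.
- tube: the loose square tube: bare aluminium, outside 64 x 64 mm, 180 long, wall 4, about 0.45 kg. It stands on its closed foot end (black plastic plug); the upper end is open, 56 x 56 mm clear inside and over 160 deep. Origin at the centre of the underside of the foot; z runs from foot to mouth (up at the start), x points away from the angle plate (within 0.1 rad); x and y are normal to its sides
- tube_foot (a point): centre of the outer face of the tube's closed foot end, axes as tube; height 0 standing, 32 mm lying. Standing, the tube pivots on its far lower edge (32 mm along x), balances at about 20 degrees of tilt and beyond that falls by itself unless held back. If it is held back only level near the end, the foot may slide towards the plate and let it drop; support from below the rim does not
- tube_mouth (a point): centre of the tube's open end, 180 mm from the foot, axes as tube. A fingertip reaching in here can both push the tube over and, at the inner rim of the wall next to the plate, hold it back as it comes down. Let go, it would hit the desk turning at about 9 rad/s; up to 3.5 counts as gentle
- angle_plate: the stop: grey angle plate fixed to the desk, upright flat face 130 mm wide and 90 high, foot and ribs reaching 80 mm behind it. Origin at the bottom edge of the face, mid width; x points out of the face towards the tube, y along the face, z up. The tube stands 10 to 25 mm in front of it and, once tipped, lies with its foot up to about 95 mm in front of it
- oil_bottle: bystander, not to be disturbed: small dark brown dropper bottle with a tapering needle cap, 30 mm across, 104 tall; origin at the centre of its underside as it stands or lies
- stud_jar: bystander, not to be disturbed: clear jar of wooden studs with a grey lid, 58 mm across, 70 tall; origin at the centre of its underside as it stands or lies
- grease_pot: bystander, not to be disturbed: low grey pot with a ribbed screw lid, 57 mm across, 32 tall; origin at the centre of its underside as it stands or lies. A testing machine taller than the arm's wrist stands fixed just to the right of it
- battery: bystander, not to be disturbed: round battery cell lying down, 15 mm across, 50 long; origin at the centre of its underside as it stands or lies
- eyelet: bystander, not to be disturbed: pale round flanged eyelet, 26 mm across, 10 tall; origin at the centre of its underside as it stands or lies
- strap_slider: bystander, not to be disturbed: small flat black strap slider, 20 x 26 mm, 9 tall; origin at the centre of its underside as it stands or lies. A fixed cabinet with an upright divider stands behind it and to the robot's left: swing clear of it
- small_tape: bystander, not to be disturbed: small black roll of tape lying flat, 59 mm across, 19 tall; origin at the centre of its underside as it stands or lies
Not all that is in view belongs to the job. Leave any yellow look-alike of the tube alone.

How it is judged (in metres and radians):
On the way:
1. the tube lies on its side, its open end pointing away from the plate (angle between tube's own z axis and vertical between 1.5 and 1.64 rad and height (world z) of each of tube_foot, tube_mouth below 0.038 m and x of tube_mouth in the frame of angle_plate above 0.15 m and angular speed of tube below 0.3 rad/s), for 0.2 s.
At the end, for the whole second after the job is handed in: the tube lies flat on one of its sides at rest, its foot end against the face of the angle plate (centre of the foot within 6 mm of the face and within 40 mm of its mid width), the tube square to the face within 0.07 rad (4 degrees) (angle between tube's own z axis and vertical between 1.5 and 1.64 rad and height (world z) of each of tube_foot, tube_mouth below 0.038 m and x of tube_foot in the frame of angle_plate between -0.004 and 0.006 m and y of tube_foot in the frame of angle_plate between -0.04 and 0.04 m and angle between the z axis of tube and the x axis of angle_plate, either way round below 0.07 rad and x of tube_mouth in the frame of angle_plate above 0.15 m and linear speed of tube below 0.01 m/s and angular speed of tube below 0.05 rad/s); the robot touches nothing.
It fails at once if the tube drops or is knocked over: it turns faster than 3.5 rad/s (angular speed of tube above 3.5 rad/s).
It fails at once if the tube is lifted off the desk (height (world z) of tube_foot above 0.052 m or height (world z) of tube_mouth above 0.205 m).
It fails at once if the tube is squeezed or rammed hard (more than 80 N from the fingers, all contacts added up) (contact force between the fingers and tube above 80 N).
It fails at once if a bystander is moved more than 20 mm (distance of any of oil_bottle, stud_jar, grease_pot, battery, eyelet, strap_slider, small_tape from where it was at the start of the episode above 0.02 m).
It also fails if it takes over 72 s, if anything falls off the work surface, if the arm or the gripper's body presses on something with over 40 N, if the wrist force passes 120 N, or if a joint passes its speed limit or range.

## Working session

There is one attempt and no reset: what is moved stays moved. The work goes in short steps, each a Python script; the robot and the scene stay as the last script left them, time stands still between calls to the robot, and variables do not carry over. Pictures are saved under pics/ and viewed, about 8 in all and at most 12, crops included, and the job is handed in when it is done.

```bash
mkdir -p pics; python3 - <<'E'
from bench import bot, imaging
import cv2, numpy as np
for n in("top","side"):
    cv2.imwrite(f"pics/{n}0.png",imaging.capture(n)); m=imaging.camera_model(n); print(n,{k:np.round(np.array(v),4).tolist() for k,v in m.items() if not isinstance(v,str)})
s=bot.get_state(); print(s)
E
```

```text
top {'K': [[524.3943, 0.0, 322.8344], [0.0, 524.3943, 243.9201], [0.0, 0.0, 1.0]], 'position': [427.3188, -248.5365, 1154.1128], 'rotation': [0.0865, 0.0061, -1.5423]}
side {'K': [[440.7456, 0.0, 320.6144], [0.0, 440.7456, 244.7322], [0.0, 0.0, 1.0]], 'position': [49.2578, -166.7688, 895.5636], 'rotation': [0.5356, 0.0051, -1.7414]}
{'t': 0.1, 'qpos': array([ 1.12879586e+00,  3.26875088e-01, -1.93457958e-01,  1.05200038e+00,
       -9.31122960e-06,  1.43658200e+00]), 'joint_velocities': array([ 1.16589186e-04,  1.71641245e-04,  1.82145566e-03, -3.01526283e-05,
        5.69185201e-04,  2.52624924e-04]), 'effort': array([ 2.52490536e-04, -4.44238544e+01,  2.63037837e+01,  7.88823003e-03,
       -1.95400935e-04,  7.68457085e-06]), 'tcp_pos': array([166.40256771, 523.69105862, 230.58707728]), 'orientation': array([-3.14006813e+00, -1.96454169e-04,  2.83380638e+00]), 'contact_force': array([-0.10674009, -1.04753755,  0.10368212]), 'wrist_torque': array([ 0.03419856, -0.00086504,  0.01949905]), 'opening': 1.0015605746151643}
```

View pics/top0.png

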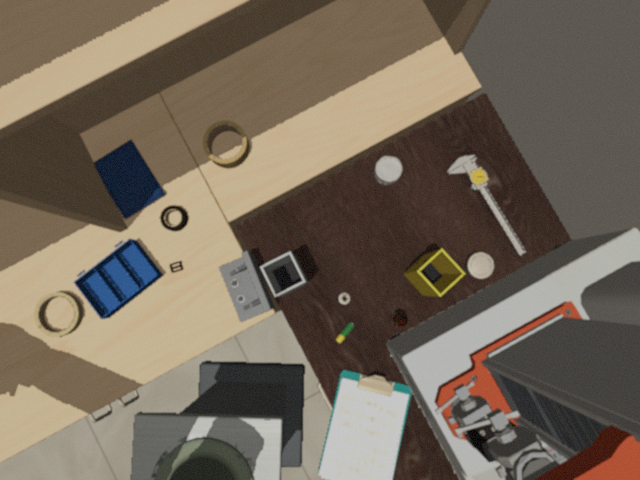

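View pics/side0.png

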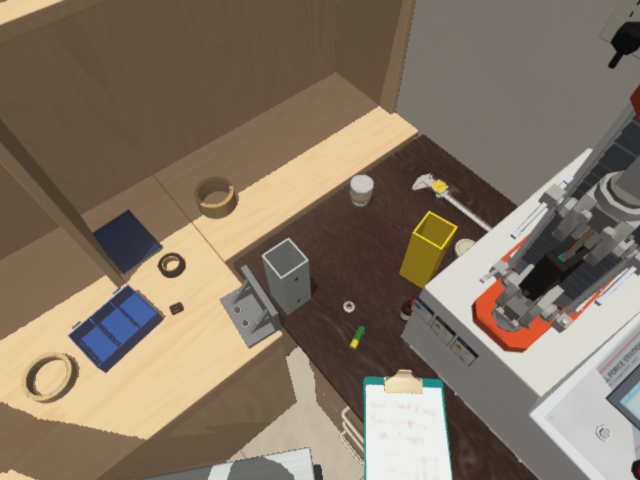

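The tube stands at about (283,273) in the top view, with the plate to its left (face from about (250,250) to (272,310)). It will fall right and slightly up, towards the area between the eyelet (345,298) and the yellow tube. I'll get positions and zoomed crops next.

```bash
cat > h.py <<'E'
from bench import bot, solve_ik, imaging
import cv2, numpy as np
from scipy.spatial.transform import Rotation as R
def ray(m,uv):
    K=np.array(m["K"]); uv=np.atleast_2d(uv).astype(float)
    d=np.c_[(uv[:,0]-K[0,2])/K[0,0],-(uv[:,1]-K[1,2])/K[1,1],-np.ones(len(uv))]
    r=np.array(m["rotation"]); M=r if r.shape==(3,3) else R.from_euler("xyz",r).as_matrix()
    return np.array(m["position"]),d@M.T
def onplane(m,uv,z):
    p,d=ray(m,uv); return p+d*((z-p[2])/d[:,2])[:,None]
def proj(m,P):
    K=np.array(m["K"]); r=np.array(m["rotation"]); M=r if r.shape==(3,3) else R.from_euler("xyz",r).as_matrix()
    c=(np.atleast_2d(P)-np.array(m["position"]))@M; return np.c_[K[0,2]+K[0,0]*c[:,0]/-c[:,2],K[1,2]-K[1,1]*c[:,1]/-c[:,2]]
E
python3 - <<'E'
from h import *
t=imaging.camera_model("top"); s=imaging.camera_model("side")
for n,uv,z in[("yellowtop",(435,272),180),("eyelet",(344,298),10),("battery",(345,332),8),("jar",(389,170),70),("grease",(480,265),32),("bottle",(400,317),60)]:
    print(n,onplane(t,uv,z).round()[0])
a=cv2.imread("pics/top0.png")[220:340,200:360]; b=cv2.imread("pics/side0.png")[220:360,200:340]
cv2.imwrite("pics/c.png",np.hstack([cv2.resize(a,(400*1,300),interpolation=cv2.INTER_CUBIC) if 0 else cv2.resize(a,(480,360),interpolation=cv2.INTER_CUBIC),cv2.resize(b,(320,320),interpolation=cv2.INTER_CUBIC)[:,:].copy() if 0 else cv2.copyMakeBorder(cv2.resize(b,(320,320),interpolation=cv2.INTER_CUBIC),0,40,0,0,cv2.BORDER_CONSTANT)]))
E
```

```text
yellowtop [ 465. -449.  180.]
eyelet [ 410. -288.   10.]
battery [ 337. -292.    8.]
jar [ 681. -374.   70.]
grease [ 489. -576.   32.]
bottle [ 375. -403.   60.]
```

View pics/c.png

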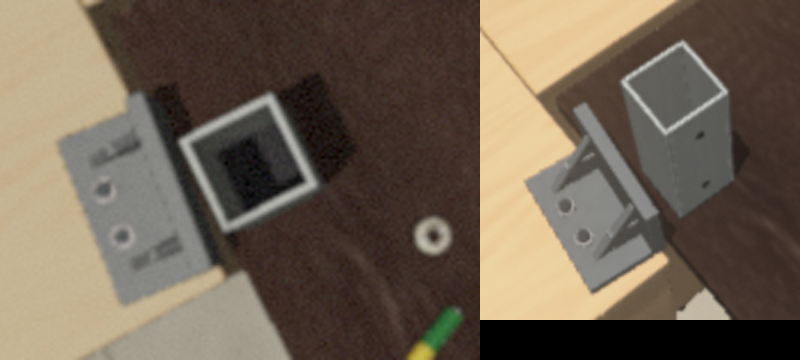

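```bash
python3 - <<'E'
from h import *
t=imaging.camera_model("top"); s=imaging.camera_model("side")
T=onplane(t,np.array([(180,142),(272,95),(318,187),(228,232)])/3+[200,220],180)
k=320/140
S=onplane(s,(np.array([(622-480,84),(684-480,42),(728-480,92),(666-480,133)]))/k+[200,220],180)
print(T.round(),S.round(),T.mean(0),S.mean(0))
for Q in(T,S):
    e=np.roll(Q,-1,0)-Q; print(np.linalg.norm(e,axis=1).round(1),np.arctan2(e[:,1],e[:,0]).round(3))
P=onplane(t,np.array([(145,95),(218,262)])/3+[200,220],90); d=P[1]-P[0]
Q=onplane(s,np.array([(585-480,103),(658-480,212)])/k+[200,220],90)
for p in(P,Q):
    d=p[1]-p[0];print(p.round(),np.linalg.norm(d),p.mean(0),"normal yaw",np.arctan2(d[1],d[0])+np.pi/2)
    n=np.array([-d[1],d[0],0])/np.linalg.norm(d); print("tube from face",n@(T.mean(0)-p.mean(0)), d@(T.mean(0)-p.mean(0))/np.linalg.norm(d))
# IK feasibility for lying/tilting
c=(T.mean(0)+S.mean(0))/2; c[2]=0
yaw=-1.25
u=np.array([np.cos(yaw),np.sin(yaw),0]); z=np.array([0,0,1.])
def rot(az,e,side=0):
    # tool z: horizontally -u rotated by az, down by e
    zz=-R.from_euler("z",az).apply(u)*np.cos(e)-z*np.sin(e)
    y=np.cross(z,zz); y/=np.linalg.norm(y)
    if side: y=-y
    return R.from_matrix(np.c_[np.cross(y,zz),y,zz]).as_euler("xyz")
m=c+u*(32+150)+z*25
for e in(15,20,25,30,40,50,60):
  print(e,[(az,sd) for az in range(-60,61,15) for sd in(0,1) if solve_ik(m,rot(np.radians(az),np.radians(e),sd)) is not None])
E
```

```text
[[ 465. -125.  180.]
 [ 495. -181.  180.]
 [ 439. -211.  180.]
 [ 410. -156.  180.]] [[ 462. -124.  180.]
 [ 493. -179.  180.]
 [ 439. -208.  180.]
 [ 411. -153.  180.]] [ 452.40635995 -168.17170901  180.        ] [ 451.24422282 -165.87600602  180.        ]
[63.9 63.8 61.9 63.2] [-1.068 -2.646  2.062  0.527]
[63.2 60.5 60.9 58.4] [-1.058 -2.647  2.049  0.534]
[[ 499.  -88.   90.]
 [ 388. -142.   90.]] 123.38504242048647 [ 443.81371986 -115.03712566   90.        ] normal yaw -1.120585519456899
tube from face 51.57914169053909 15.385368161443239
[[ 500.  -83.   90.]
 [ 384. -136.   90.]] 127.25369654867688 [ 441.63665316 -109.47126567   90.        ] normal yaw -1.1458666197415805
tube from face 57.91996294222575 14.38772133312334
15 [(-60, 0), (-60, 1), (-45, 0), (-45, 1)]
20 [(-60, 0), (-60, 1), (-45, 0), (-45, 1), (-30, 0), (-30, 1)]
25 [(-60, 0), (-60, 1), (-45, 0), (-45, 1), (-30, 0), (-30, 1)]
30 [(-60, 0), (-60, 1), (-45, 0), (-45, 1), (-30, 0), (-30, 1), (-15, 0), (-15, 1)]
40 [(-60, 0), (-60, 1), (-45, 0), (-45, 1), (-30, 0), (-30, 1), (-15, 0), (-15, 1), (0, 0), (0, 1)]
50 [(-60, 0), (-60, 1), (-45, 0), (-45, 1), (-30, 0), (-30, 1), (-15, 0), (-15, 1), (0, 0), (0, 1), (15, 0), (15, 1), (30, 0), (30, 1), (45, 0), (45, 1), (60, 0), (60, 1)]
60 [(-60, 0), (-60, 1), (-45, 0), (-45, 1), (-30, 0), (-30, 1), (-15, 0), (-15, 1), (0, 0), (0, 1), (15, 0), (15, 1), (30, 0), (30, 1), (45, 0), (45, 1), (60, 0), (60, 1)]
```

The tube centre is at about (452,-167) with x yaw about -1.07. The plate normal yaw is about -1.13, and the gap is about 20 mm. To check the wrist clears the yellow tube and the machine, I'll fit a kinematic model from `solve_ik` samples.

```bash
cat > kin.py <<'E'
from h import *
from scipy.optimize import least_squares
def dh(p,q):
    d1,a1,a2,a3,d4,d5,d6=p[:7]; o=p[7:13]
    A=[(d1,a1,np.pi/2),(0,a2,0),(0,a3,0),(d4,0,np.pi/2),(d5,0,-np.pi/2),(d6,0,0)]
    T=np.eye(4); L=[T]
    for (d,a,al),th in zip(A,p[13:19]*0+np.array(q)*SG+o):
        c,s,ca,sa=np.cos(th),np.sin(th),np.cos(al),np.sin(al)
        T=T@np.array([[c,-s*ca,s*sa,a*c],[s,c*ca,-c*sa,a*s],[0,sa,ca,d],[0,0,0,1]]); L.append(T)
    return L
SG=np.ones(6)
E
python3 - <<'E'
import kin; from kin import *
rng=np.random.default_rng(0); D=[]
while len(D)<40:
    a=rng.uniform(-1.5,1.5); r=rng.uniform(350,700); p=np.array([r*np.cos(a),r*np.sin(a),rng.uniform(60,350)])
    o=[np.pi+rng.uniform(-.8,.8),rng.uniform(-.8,.8),rng.uniform(-3,3)]
    try: q=solve_ik(p,o)
    except Exception as ex: continue
    if q is not None: D.append((q,p,R.from_euler("xyz",o).as_matrix()))
Q=np.array([d[0] for d in D]); print(Q.min(0).round(2),Q.max(0).round(2))
# axes directly: is sum q2+-q3+-q4 structure? fit with sign options
best=None
for s in range(64):
    kin.SG=np.array([1 if s>>i&1 else -1 for i in range(6)])
    if kin.SG[0]<0 : continue
    for k in range(2):
        x0=np.r_[150,0,-400,-380,80,80,200,rng.uniform(-3,3,6),np.zeros(6)]
        f=lambda x:np.concatenate([np.r_[(T[:3,3]-p)/100,(T[:3,:3]-Rm).ravel()] for q,p,Rm in D[:15] for T in[dh(x,q)[-1]]])
        r=least_squares(f,x0,max_nfev=80)
        if best is None or r.cost<best[0]: best=(r.cost,r.x[:13].round(3),kin.SG.copy())
    if best[0]<1e-3: break
print(best)
np.savez("kin.npz",x=np.r_[best[1],np.zeros(6)],s=best[2])
E
```

```text
[-1.64 -0.16 -1.15 -0.47 -0.83 -3.06] [1.54 1.13 0.81 2.06 0.83 2.65]
(np.float64(0.5580087485992687), array([ 275.679,  -45.498, -435.561, -379.218,   64.262,   -0.722,
        336.18 ,   -3.128,    4.716,   -4.9  ,   -2.959,   -1.573,
          1.582]), array([ 1,  1, -1,  1,  1,  1]))
```

```bash
cat > kin.py <<'E'
from h import *
def chain(x,q):
    # x: 7 segments of (xyz/100, rotvec); joint i rotates about local z after segment i
    T=np.eye(4); L=[]
    for i in range(7):
        S=np.eye(4); S[:3,:3]=R.from_rotvec(x[6*i+3:6*i+6]).as_matrix(); S[:3,3]=x[6*i:6*i+3]*100; T=T@S
        if i<6:
            L.append(T.copy()); J=np.eye(4); J[:3,:3]=R.from_euler("z",q[i]).as_matrix(); T=T@J
    return L+[T]
E
python3 - <<'E'
from kin import *; from scipy.optimize import least_squares
rng=np.random.default_rng(0); D=[]
while len(D)<60:
    a=rng.uniform(-1.5,1.5); r=rng.uniform(350,700); p=np.array([r*np.cos(a),r*np.sin(a),rng.uniform(60,350)])
    o=[np.pi+rng.uniform(-.8,.8),rng.uniform(-.8,.8),rng.uniform(-3,3)]
    try: q=solve_ik(p,o)
    except Exception: continue
    if q is not None: D.append((q,p,R.from_euler("xyz",o).as_matrix()))
b=np.load("kin.npz"); v=b["x"]; s=b["s"]; d1,a1,a2,a3,d4,d5,d6=v[:7]; o=v[7:13]
def H(d,a,al,th):
    c,s_,ca,sa=np.cos(th),np.sin(th),np.cos(al),np.sin(al)
    return np.array([[c,-s_*ca,s_*sa,a*c],[s_,c*ca,-c*sa,a*s_],[0,sa,ca,d],[0,0,0,1]])
A=[(d1,a1,np.pi/2),(0,a2,0),(0,a3,0),(d4,0,np.pi/2),(d5,0,-np.pi/2),(d6,0,0)]
x0=[];pre=np.eye(4)
F=lambda sg: np.diag([1,sg,sg,1.])   # flip z for negative sign
for i in range(6):
    seg=pre@F(s[i]); x0+=[*(seg[:3,3]/100),*R.from_matrix(seg[:3,:3]).as_rotvec()]
    pre=F(s[i])@H(A[i][0],A[i][1],A[i][2],o[i])
x0+=[*(pre[:3,3]/100),*R.from_matrix(pre[:3,:3]).as_rotvec()]
f=lambda x:np.concatenate([np.r_[(T[:3,3]-p)/100,(T[:3,:3]-Rm).ravel()] for q,p,Rm in D[:30] for T in[chain(x,q)[-1]]])
r=least_squares(f,np.array(x0),max_nfev=60); print(r.cost, [np.linalg.norm(chain(r.x,q)[-1][:3,3]-p).round(2) for q,p,_ in D[30:40]])
np.save("kin.npy",r.x)
L=chain(r.x,np.zeros(6))
for T in L: print(T[:3,3].round(1),T[:3,2].round(3))
E
```

```text
1.4967453646702166e-28 [np.float64(0.0), np.float64(0.0), np.float64(0.0), np.float64(0.0), np.float64(0.0), np.float64(0.0), np.float64(0.0), np.float64(0.0), np.float64(0.0), np.float64(0.0)]
[ 0.  -0.  23.7] [0. 0. 1.]
[ -0.   16.7 303.2] [ 0.  1. -0.]
[ -0.  -11.9 817.2] [-0. -1.  0.]
[398.2 -12.5 886.9] [-0.  1. -0.]
[516.5  73.6 856.4] [-0.  0.  1.]
[482.4  73.6 886.9] [1. 0. 0.]
[820.1  73.6 886.9] [1. 0. 0.]
```

```bash
cat > plan.py <<'E'
from kin import *
X=np.load("kin.npy"); Z=np.array([0,0,1.])
def Rtool(yaw,e,flip=0):
    zz=-np.array([np.cos(yaw),np.sin(yaw),0])*np.cos(e)-Z*np.sin(e)
    y=np.cross(Z,zz); y/=np.linalg.norm(y); y=-y if flip else y
    return np.c_[np.cross(y,zz),y,zz]
def rpy(M): return R.from_matrix(M).as_euler("xyz")
E
python3 - <<'E'
from plan import *
t=imaging.camera_model("top"); s=imaging.camera_model("side")
def tri(a,b):
    p1,d1=ray(t,a);p2,d2=ray(s,b);d1=d1[0];d2=d2[0]
    k=np.linalg.lstsq(np.c_[d1,-d2],p2-p1,rcond=None)[0];A=p1+k[0]*d1;B=p2+k[1]*d2
    return ((A+B)/2).round(),np.linalg.norm(A-B).round()
print("machine corner",tri((390,345),(415,290)),"far edge pt z=",[onplane(t,(600,250),h).round() for h in(60,100)])
print("yellow",onplane(t,[(405,270),(438,250),(467,272),(432,297)],180).round(0))
c=np.array([452,-167,0]); yaw=-1.066; u=np.array([np.cos(yaw),np.sin(yaw),0]); m=c+u*(212)
for az in(0,-15,-30):
  for e in(25,30,35,40,45,50):
    for sl in(0,35,70):
     for fl in(0,1):
      M=Rtool(yaw+np.radians(az),np.radians(e),fl); rim=m-u*sl+Z*60
      tcp=rim+M[:,2]*22-10.5*np.cross(M[:,2],np.cross(Z,M[:,2]))/np.cos(np.radians(e))
      q=solve_ik(tcp,rpy(M))
      if q is None: continue
      L=chain(X,q); print(az,e,sl,fl,q.round(2),"j4",L[3][:3,3].round(),"j5-6",(L[6][:3,3]-303*M[:,2]).round(),"elbow",L[2][:3,3].round())
E
```

```text
machine corner (array([ 332., -368.,  220.]), np.float64(9.0)) far edge pt z= [array([[ 525., -817.,   60.]]), array([[ 522., -796.,  100.]])]
yellow [[ 467. -394.  180.]
 [ 506. -455.  180.]
 [ 467. -509.  180.]
 [ 419. -444.  180.]]
0 35 70 0 [-0.76  1.41  0.99  2.08  0.25 -2.96] j4 [ 645. -626.  283.] j5-6 [ 635. -498.  213.] elbow [ 361. -357.  383.]
0 35 70 1 [-0.76  1.41  0.99  2.08  0.25  0.18] j4 [ 645. -626.  283.] j5-6 [ 635. -498.  213.] elbow [ 361. -357.  383.]
0 40 70 0 [-0.75  1.3   0.81  1.93  0.24 -2.94] j4 [ 634. -609.  311.] j5-6 [ 628. -486.  233.] elbow [ 354. -347.  438.]
0 40 70 1 [-0.75  1.3   0.81  1.93  0.24  0.21] j4 [ 634. -609.  311.] j5-6 [ 628. -486.  233.] elbow [ 354. -347.  438.]
0 45 35 0 [-0.76  1.32  0.9   1.92  0.22 -2.92] j4 [ 638. -621.  337.] j5-6 [ 637. -502.  251.] elbow [ 353. -351.  433.]
0 45 35 1 [-0.76  1.32  0.9   1.92  0.22  0.22] j4 [ 638. -621.  337.] j5-6 [ 637. -502.  251.] elbow [ 353. -351.  433.]
0 45 70 0 [-0.74  1.21  0.67  1.78  0.23 -2.91] j4 [ 622. -591.  338.] j5-6 [ 620. -472.  251.] elbow [ 346. -335.  484.]
0 45 70 1 [
[... 6824 characters left out ...]
 -2.55] j4 [ 526. -645.  369.] j5-6 [ 551. -541.  269.] elbow [ 288. -361.  530.]
-30 50 0 1 [-0.87  1.11  0.53  1.55  0.44  0.59] j4 [ 526. -645.  369.] j5-6 [ 551. -541.  269.] elbow [ 288. -361.  530.]
-30 50 35 0 [-0.86  1.04  0.37  1.46  0.44 -2.54] j4 [ 510. -615.  369.] j5-6 [ 534. -511.  269.] elbow [ 279. -345.  563.]
-30 50 35 1 [-0.86  1.04  0.37  1.46  0.44  0.6 ] j4 [ 510. -615.  369.] j5-6 [ 534. -511.  269.] elbow [ 279. -345.  563.]
-30 50 70 0 [-0.85  0.98  0.22  1.37  0.45 -2.53] j4 [ 493. -584.  369.] j5-6 [ 517. -480.  269.] elbow [ 271. -329.  591.]
-30 50 70 1 [-0.85  0.98  0.22  1.37  0.45  0.61] j4 [ 493. -584.  369.] j5-6 [ 517. -480.  269.] elbow [ 271. -329.  591.]
```

Key findings:
- The exact kinematics are recovered.
- Tool azimuth 0 (in line with the tube) keeps the arm clear of the yellow tube and the machine.
- Reach then limits tool pitch to about 50° at the unslid position. It gets lower as the tube nears the plate.

Next I'll swing round with the arm retracted and go above the tube for a close look.

```bash
cat >> plan.py <<'E'
c0=np.array([452,-167.]); yaw=-1.066
D=42; HW=11
def geo(th,e):
    th,e=np.radians([th,e]); xt=np.array([np.cos(th),-np.sin(th)]); zt=np.array([np.sin(th),np.cos(th)])
    d=np.array([-np.cos(e),-np.sin(e)]); n=np.array([-np.sin(e),np.cos(e)])
    P=lambda x,z: np.array([32,0])+(x-32)*xt+z*zt
    return P,d,n
def hold(th,e,D=D):
    P,d,n=geo(th,e)
    return (P(-28,180-D) if 90-e>=th else P(-28,180)+D*d)-HW*n
def push(th,e,D=D,gap=0):
    P,d,n=geo(th,e); return P(28,180)+(HW+gap)*n+D*d
def world(sz,c=None,yw=None):
    c=c0 if c is None else c; yw=yaw if yw is None else yw
    return np.array([c[0]+sz[0]*np.cos(yw),c[1]+sz[0]*np.sin(yw),sz[1]])
def ori(e,yw=None): return rpy(Rtool(yaw if yw is None else yw,np.radians(e),1))
E
python3 - <<'E'
from plan import *
s=bot.get_state(); o=s["orientation"]
bot.grip(0.15,20)
bot.move_ptp([215,310,330],o); 
bot.move_ptp([377,-40,330],ori(89)); 
bot.move_ptp(world(push(0,70,D=-60,gap=8)),ori(70))
s=bot.get_state(); print(s["t"],s["tcp_pos"],s["qpos"].round(2),s["opening"],s["contact_force"].round(1))
w=imaging.camera_model("wrist"); cv2.imwrite("pics/w1.png",imaging.capture("wrist")); print(w)
a=imaging.capture("top"); cv2.imwrite("pics/t1.png",a)
b=imaging.capture("side"); cv2.imwrite("pics/m1.png",np.hstack([cv2.resize(cv2.imread("pics/w1.png"),(400,300)),cv2.resize(b,(400,300))]))
E
```

```text
4.0 [ 466.87628337 -192.47685371  243.37411596] [-0.63  0.48  0.    1.42  0.15  0.41] 0.15078157146455082 [-0.4  0.1  0.8]
{'K': array([[408.48128155,   0.        , 322.91628341],
       [  0.        , 408.48128155, 230.99738079],
       [  0.        ,   0.        ,   1.        ]]), 'position': array([ 459.01945567, -177.07908487,  402.00256519]), 'rotation': array([ 0.07128123, -0.00126323,  0.50674752])}
```

View pics/m1.png

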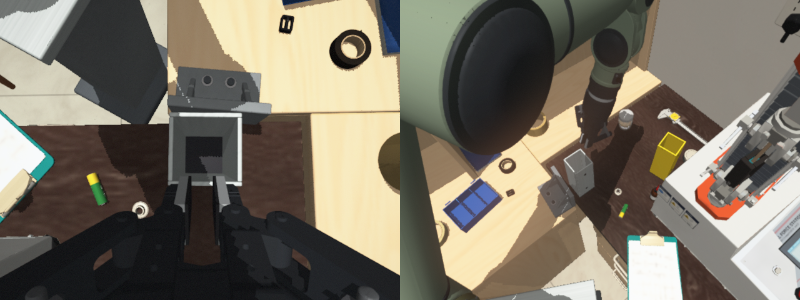

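```bash
python3 -c "
import cv2;a=cv2.imread('pics/w1.png')[95:305,240:450];cv2.imwrite('pics/w1c.png',cv2.resize(a,(600,600),interpolation=cv2.INTER_CUBIC))"
```

```text
(no output)
```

View pics/w1c.png

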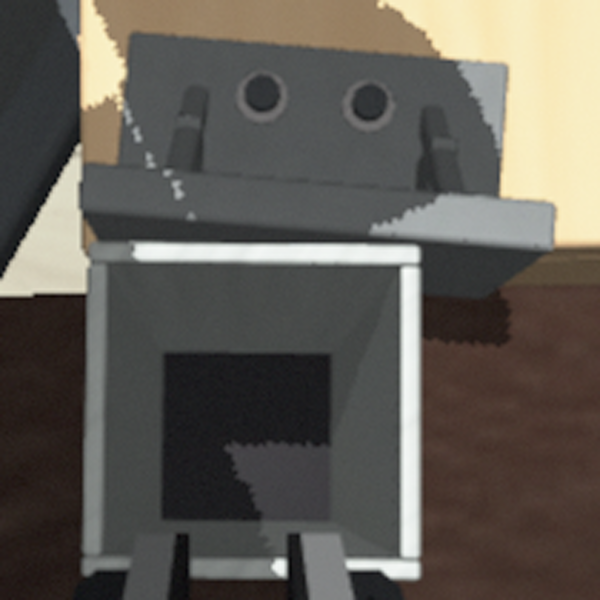

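```bash
python3 - <<'E'
from plan import *
w=imaging.camera_model("wrist"); k=600/210; off=np.array([240,95])
T=onplane(w,np.array([(90,243),(420,245),(420,578),(83,572)])/k+off,180); P=onplane(w,np.array([(82,210),(553,250)])/k+off,90)
e=np.roll(T,-1,0)-T; print(T.mean(0),np.linalg.norm(e,axis=1),np.degrees(np.arctan2(e[:,1],e[:,0])))
d=P[1]-P[0]; print(P.round(),P.mean(0),np.linalg.norm(d),np.arctan2(d[1],d[0])-np.pi/2)
F=proj(w,np.array(bot.get_state()["tcp_pos"])); print("tcp px crop",(F-off)*k)
x=onplane(imaging.camera_model("wrist"),np.array([(163,352),(330,352),(330,520),(163,520)])/k+off,4);print(x.mean(0))
# feasibility of path
for yw in(yaw,):
  for th in range(0,91,6):
    for el in(40,45,50):
      ee=max(70-th,el); print(th,ee, solve_ik(world(hold(th,ee)),ori(ee)) is not None,end=" | ")
    print()
E
```

```text
[ 456.46781989 -164.56795277  180.        ] [63.85452874 63.89538199 63.9652762  63.11401947] [  28.78634607  -61.50368364 -151.91413841  118.39652559]
[[ 389. -135.   90.]
 [ 506.  -83.   90.]] [ 447.19720177 -108.99860021   90.        ] 128.41155361200077 -1.1479585380552826
tcp px crop [[230.65611685 600.54608488]]
[ 457.15357083 -164.61006822    4.        ]
0 70 True | 0 70 True | 0 70 True | 
6 64 True | 6 64 True | 6 64 True | 
12 58 True | 12 58 True | 12 58 True | 
18 52 True | 18 52 True | 18 52 True | 
24 46 True | 24 46 True | 24 50 True | 
30 40 True | 30 45 True | 30 50 True | 
36 40 True | 36 45 True | 36 50 True | 
42 40 True | 42 45 True | 42 50 True | 
48 40 True | 48 45 True | 48 50 True | 
54 40 True | 54 45 True | 54 50 True | 
60 40 True | 60 45 True | 60 50 True | 
66 40 True | 66 45 True | 66 50 True | 
72 40 False | 72 45 True | 72 50 True | 
78 40 False | 78 45 True | 78 50 True | 
84 40 False | 84 45 True | 84 50 True | 
90 40 False | 90 45 True | 90 50 True |
```

```bash
sed -i 's/^c0=.*/c0=np.array([455.5,-165.3]); yaw=-1.072/' plan.py; python3 - <<'E'
from plan import *
def st(): s=bot.get_state(); print(round(s["t"],1),s["tcp_pos"].round(1),s["contact_force"].round(1))
bot.movel(world(push(0,70,D=-30,gap=9)),ori(70),60); st()
print(bot.movel(world(push(0,70,gap=9)),ori(70),60,threshold=6)); st()
for th in(1,4,7,10,13,16):
    print(th,bot.movel(world(push(th,70-th)),ori(70-th),25,threshold=25)); st()
cv2.imwrite("pics/m2.png",np.hstack([cv2.resize(imaging.capture(n),(400,300)) for n in("wrist","side")]))
E
```

```text
4.8 [ 464.7 -182.3  214.9] [ 0.  -0.5  0.5]
False
6.2 [ 453.4 -161.   147.7] [ 0.2 -0.8  0.6]
1 False
6.8 [ 458.9 -171.1  145.5] [-0.8 -0.6  6.9]
4 False
7.2 [ 462.7 -178.   146.6] [-0.4 -0.6  6.6]
7 False
7.7 [ 466.4 -184.8  147.3] [ 0.5 -0.5  6.4]
10 False
8.1 [ 470.  -191.6  147.6] [ 0.  -1.4  6.7]
13 False
8.6 [ 473.7 -198.5  147.5] [ 0.8 -0.9  6. ]
16 False
9.0 [ 477.3 -205.2  146.9] [ 1.1 -1.5  5.8]
```

View pics/m2.png

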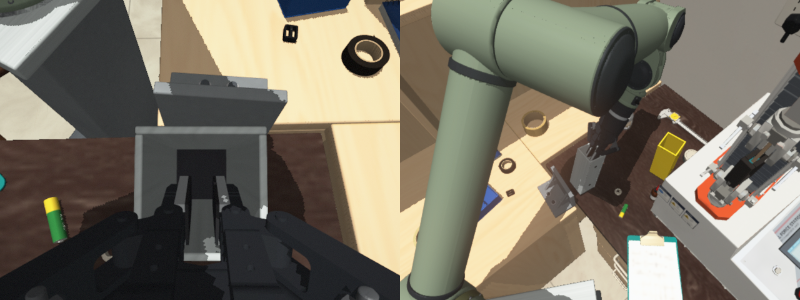

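The tube is tilting with the finger inside the mouth. About 6.5 N is acting vertically, so a knuckle is probably riding on the far rim. I'll back the insertion off a little and carry it over the balance point into the hold.

```bash
sed -i 's/^D=42/D=36/' plan.py; python3 - <<'E'
from plan import *
def st(): s=bot.get_state(); print(round(s["t"],1),s["tcp_pos"].round(1),s["contact_force"].round(1))
for th in(28,24): print(th,world(push(24,46)).round(1),world(hold(th,46)).round(1))
for th in(18,20,22,24,26):
    e=max(70-th,46); print("p",th,bot.movel(world(push(th,e)),ori(e),20,threshold=25)); st()
for th in(32,35,38):
    print("h",th,bot.movel(world(hold(th,46)),ori(46),20,threshold=25)); st()
cv2.imwrite("pics/m3.png",np.hstack([cv2.resize(imaging.capture(n),(400,300)) for n in("wrist","side")]))
E
```

```text
28 [ 488.3 -225.6  147.8] [ 481.6 -213.2  147.7]
24 [ 488.3 -225.6  147.8] [ 476.4 -203.6  148.3]
p 18 False
9.8 [ 480.8 -211.8  150.5] [-0.3  1.  -0.1]
p 20 False
10.2 [ 483.4 -216.5  149.7] [-0.9  0.1 -0.7]
p 22 False
10.6 [ 485.9 -221.1  148.7] [ 0.  -0.9 -0.5]
p 24 False
11.0 [ 488.3 -225.6  147.6] [ 0.2 -0.1 -1. ]
p 26 False
11.5 [ 491.1 -230.7  145.3] [ 0.3 -0.7  0.1]
h 32 False
12.1 [ 486.7 -222.6  146.4] [-0.1 -1.  -0.5]
h 35 False
12.7 [ 490.6 -229.8  144.5] [-0.  -0.4 -1.2]
h 38 False
13.2 [ 494.4 -236.7  142.7] [ 0.9 -0.5 -0.4]
```

View pics/m3.png

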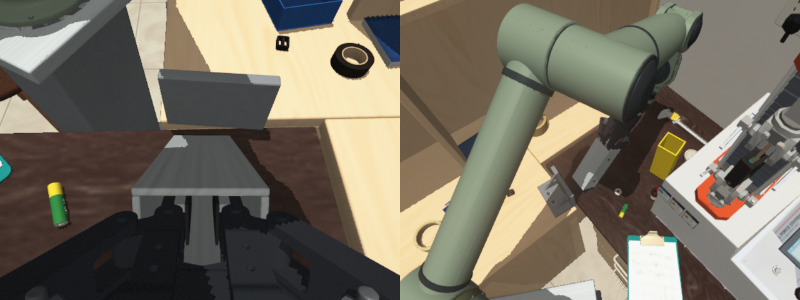

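```bash
cat >> plan.py <<'E'
def tilt(w,rim,foot):
    # pixel pairs (full res) of the upper side's rim and foot corners -> plane coords (s,z) and tilt
    p,d=ray(w,np.r_[rim,foot]); W=lambda i:64/np.linalg.norm(d[i]-d[i+1])
    A=p+d[:2].mean(0)*W(0); B=p+d[2:].mean(0)*W(2); v=A-B
    u=np.array([np.cos(yaw),np.sin(yaw),0]); f=lambda q:np.round([(q-np.r_[c0,0])@u,q[2]],1)
    return f(A),f(B),np.degrees(np.arctan2(v@u,v[2])).round(1),np.linalg.norm(v).round()
E
python3 - <<'E'
from plan import *
w=imaging.camera_model("wrist")
print(tilt(w,[(211,307),(432,307)],[(277,219),(392,219)]))
P,d,n=geo(40,46); print(P(-32,180),P(-32,0))
E
```

```text
(array([ 93.3, 179.8]), array([16.7, 97.1]), np.float64(42.8), np.float64(113.0))
[ 98.67492538 179.02640678] [-17.02684436  41.13840702]
```

```bash
python3 - <<'E'
from plan import *
w=imaging.camera_model("wrist"); v=np.array([-np.sin(yaw),np.cos(yaw),0]); print(w["position"],w["rotation"])
for th in(36,38,40,43):
    P,d,n=geo(th,46); print(th,[(proj(w,world(P(-32,z))+s*32*v)*.625).round(0)[0].tolist() for z in(180,0) for s in(-1,1)])
a=imaging.capture("wrist"); cv2.imwrite("pics/w4.png",cv2.resize(a[180:400,180:470],(780,592)))
E
```

```text
[ 518.03150518 -278.78544215  294.50989631] [ 0.48992304 -0.00107734  0.49946325]
36 [[131.0, 174.0], [269.0, 174.0], [174.0, 135.0], [229.0, 135.0]]
38 [[131.0, 189.0], [270.0, 189.0], [173.0, 135.0], [229.0, 135.0]]
40 [[130.0, 204.0], [270.0, 204.0], [173.0, 136.0], [229.0, 136.0]]
43 [[129.0, 226.0], [271.0, 226.0], [173.0, 136.0], [229.0, 136.0]]
```

View pics/w4.png

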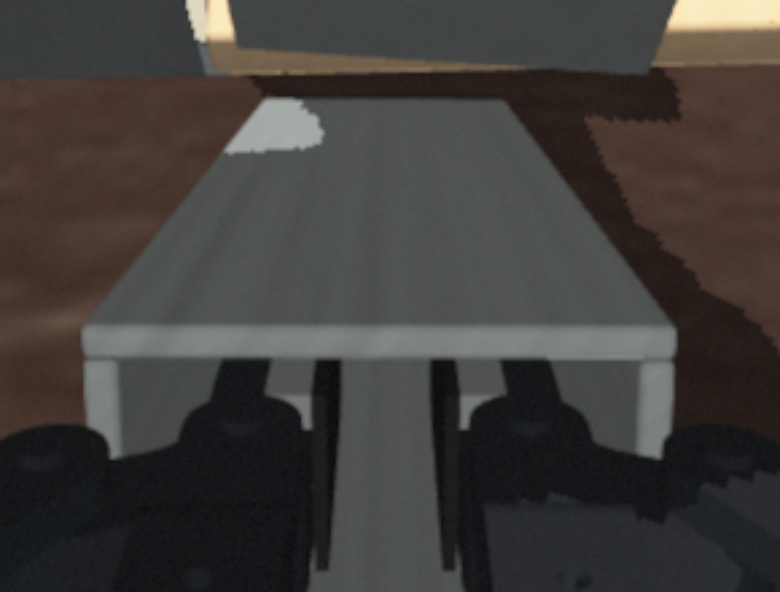

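The tilt is 38° as modelled: the predicted rim and foot rows match the image. I'll lower to about 60° while tracking the foot and rim rows numerically to catch any sliding.

```bash
cat >> plan.py <<'E'
from scipy.signal import find_peaks
def look(th,e,sl=0,dbg=False):
    w=imaging.camera_model("wrist"); a=cv2.cvtColor(imaging.capture("wrist"),cv2.COLOR_BGR2GRAY).astype(float)
    P,_,_=geo(th,e); o=np.array([-sl,0])
    prd=[proj(w,world(P(-32,z)+o))[0].round(1).tolist() for z in(180,0)]
    g=np.diff(cv2.GaussianBlur(a[:,305:341].mean(1)[:,None],(1,5),0)[:,0])
    pk=[(i,round(g[i],1)) for i in find_peaks(abs(g),height=4)[0] if i<430]
    s=bot.get_state(); print(th,e,"t",round(s["t"],1),"F",s["contact_force"].round(1),"pred rim,foot rows",prd[0][1],prd[1][1],"peaks",pk)
E
python3 - <<'E'
from plan import *
look(38,46)
for th in(42,46,50,54,58,60):
    if bot.movel(world(hold(th,46)),ori(46),25,threshold=25): print("STOP"); break
    look(th,46)
E
```

```text
38 46 t 13.4 F [ 0.2 -0.1 -0.6] pred rim,foot rows 302.4 216.4 peaks [(np.int64(113), np.float64(-16.3)), (np.int64(129), np.float64(-5.1)), (np.int64(201), np.float64(8.3)), (np.int64(206), np.float64(-24.9)), (np.int64(216), np.float64(16.2)), (np.int64(300), np.float64(12.7)), (np.int64(312), np.float64(-13.8)), (np.int64(423), np.float64(-12.2))]
42 46 t 14.1 F [ 0.1 -0.5 -0.2] pred rim,foot rows 310.3 202.4 peaks [(np.int64(98), np.float64(-18.6)), (np.int64(114), np.float64(-5.1)), (np.int64(188), np.float64(9.1)), (np.int64(193), np.float64(-20.7)), (np.int64(202), np.float64(17.5)), (np.int64(308), np.float64(10.9)), (np.int64(319), np.float64(-13.3)), (np.int64(423), np.float64(-13.3))]
46 46 t 14.7 F [ 0.5 -0.6 -2.1] pred rim,foot rows 314.9 186.9 peaks [(np.int64(81), np.float64(-22.6)), (np.int64(96), np.float64(-5.2)), (np.int64(174), np.float64(9.2)), (np.int64(179), np.float64(-21.0)), (np.int64(187), np.float64(18.6)), (np.int64(312), np.float64(10.3)), (np.int64(323), np.float64(-11.5)), (np.int64(423), np.float64(-15.4))]
50 46 t 15.5 F [ 0.4 -0.  -1.4] pred rim,foo
[... 685 characters left out ...]
] pred rim,foot rows 316.7 133.3 peaks [(np.int64(20), np.float64(-37.3)), (np.int64(34), np.float64(-5.2)), (np.int64(127), np.float64(9.8)), (np.int64(131), np.float64(-16.9)), (np.int64(134), np.float64(16.8)), (np.int64(313), np.float64(7.9)), (np.int64(323), np.float64(-8.2)), (np.int64(400), np.float64(6.1)), (np.int64(423), np.float64(-19.2))]
60 46 t 17.4 F [ 0.2 -0.7 -0.6] pred rim,foot rows 316.7 123.9 peaks [(np.int64(9), np.float64(-38.5)), (np.int64(22), np.float64(-5.2)), (np.int64(119), np.float64(9.4)), (np.int64(122), np.float64(-14.1)), (np.int64(125), np.float64(14.3)), (np.int64(313), np.float64(7.5)), (np.int64(323), np.float64(-7.2)), (np.int64(423), np.float64(-19.4))]
```

No slip so far: rows match to 1 px. I'll test by pushing a few mm level towards the plate, to see whether the foot slides or the tube just rotates back.

```bash
python3 - <<'E'
from plan import *
h=hold(60,46)
for k in(4,8,14):
    print(k,bot.movel(world(h-[k,0]),ori(46),20,threshold=25)); look(60,46,k)
    w=imaging.camera_model("wrist"); print("no-slide rows:",[(th,[proj(w,world(geo(th,46)[0](-32,z)))[0][1].round() for z in(180,0)]) for th in(54,56,58)])
E
```

```text
4 False
60 46 t 17.8 F [ 1.2 -1.2  0.6] pred rim,foot rows 318.0 124.6 peaks [(np.int64(13), np.float64(-36.5)), (np.int64(27), np.float64(-5.4)), (np.int64(123), np.float64(10.0)), (np.int64(126), np.float64(-11.1)), (np.int64(129), np.float64(12.4)), (np.int64(318), np.float64(7.6)), (np.int64(327), np.float64(-8.2)), (np.int64(423), np.float64(-19.4))]
no-slide rows: [(54, [np.float64(263.0), np.float64(126.0)]), (56, [np.float64(286.0), np.float64(127.0)]), (58, [np.float64(309.0), np.float64(128.0)])]
8 False
60 46 t 18.2 F [ 1.9 -3.5  1.4] pred rim,foot rows 317.6 124.4 peaks [(np.int64(17), np.float64(-37.8)), (np.int64(31), np.float64(-5.4)), (np.int64(129), np.float64(14.1)), (np.int64(318), np.float64(7.8)), (np.int64(327), np.float64(-8.1)), (np.int64(408), np.float64(5.5)), (np.int64(423), np.float64(-19.3))]
no-slide rows: [(54, [np.float64(276.0), np.float64(131.0)]), (56, [np.float64(300.0), np.float64(132.0)]), (58, [np.float64(323.0), np.float64(133.0)])]
14 False
60 46 t 18.7 F [ 1.  -2.3  2. ] pred rim,foot rows 318.2 124.6 peaks [(np.int64(23), np.float64(-35.5)), (np.int64(37), np.float64(-5.3)), (np.int64(126), np.float64(-5.6)), (np.int64(128), np.float64(16.7)), (np.int64(318), np.float64(7.9)), (np.int64(327), np.float64(-7.8)), (np.int64(423), np.float64(-20.9))]
no-slide rows: [(54, [np.float64(298.0), np.float64(138.0)]), (56, [np.float64(322.0), np.float64(139.0)]), (58, [np.float64(346.0), np.float64(140.0)])]
```

It slides (about 11 of 14 mm), so I'll push it this way until the foot is nearly at the plate. There it can't slip away while I lower it.

```bash
python3 - <<'E'
from plan import *
h=hold(60,46)
for k in(22,30,38,46,52):
    r=bot.movel(world(h-[k,0]),ori(46),25,threshold=12); look(60,46,k)
    if r: print("STOP",k); break
w=imaging.camera_model("wrist")
for th in(56,58,60):
  for sl in(40,44,48,52): print(th,sl,[proj(w,world(geo(th,46)[0](-32,z)-[sl,0]))[0][1].round(1) for z in(180,0)])
cv2.imwrite("pics/m5.png",cv2.resize(imaging.capture("wrist"),(640,480)))
E
```

```text
60 46 t 19.2 F [ 1.3 -1.9  1.3] pred rim,foot rows 318.4 124.7 peaks [(np.int64(31), np.float64(-32.3)), (np.int64(46), np.float64(-5.3)), (np.int64(128), np.float64(15.7)), (np.int64(318), np.float64(7.7)), (np.int64(327), np.float64(-8.0)), (np.int64(423), np.float64(-19.2))]
60 46 t 19.7 F [ 1.1 -2.3  0.5] pred rim,foot rows 318.2 124.6 peaks [(np.int64(40), np.float64(-30.4)), (np.int64(55), np.float64(-5.1)), (np.int64(126), np.float64(-5.7)), (np.int64(129), np.float64(16.5)), (np.int64(318), np.float64(7.8)), (np.int64(327), np.float64(-7.9)), (np.int64(423), np.float64(-19.1))]
60 46 t 20.3 F [ 1.1 -2.6 -0.1] pred rim,foot rows 318.3 124.6 peaks [(np.int64(48), np.float64(-28.9)), (np.int64(63), np.float64(-5.1)), (np.int64(126), np.float64(-4.6)), (np.int64(128), np.float64(15.5)), (np.int64(318), np.float64(7.9)), (np.int64(327), np.float64(-8.0)), (np.int64(423), np.float64(-18.5))]
60 46 t 20.8 F [ 1.8 -2.   0.7] pred rim,foot rows 318.3 124.6 peaks [(np.int64(57), np.float64(-26.2)), (np.int64(73), np.float64(-5.0)), (np.int64(126), np.float64(-4.6)), (np.int64(128), np.
[... 274 characters left out ...]
, np.float64(-5.0)), (np.int64(128), np.float64(15.7)), (np.int64(318), np.float64(7.9)), (np.int64(327), np.float64(-7.9)), (np.int64(423), np.float64(-18.9))]
56 40 [np.float64(314.8), np.float64(136.5)]
56 44 [np.float64(300.3), np.float64(131.8)]
56 48 [np.float64(286.4), np.float64(127.2)]
56 52 [np.float64(272.9), np.float64(122.6)]
58 40 [np.float64(338.5), np.float64(137.4)]
58 44 [np.float64(323.7), np.float64(132.7)]
58 48 [np.float64(309.5), np.float64(128.1)]
58 52 [np.float64(295.7), np.float64(123.5)]
60 40 [np.float64(361.2), np.float64(138.5)]
60 44 [np.float64(346.3), np.float64(133.8)]
60 48 [np.float64(331.9), np.float64(129.1)]
60 52 [np.float64(317.9), np.float64(124.4)]
```

View pics/m5.png

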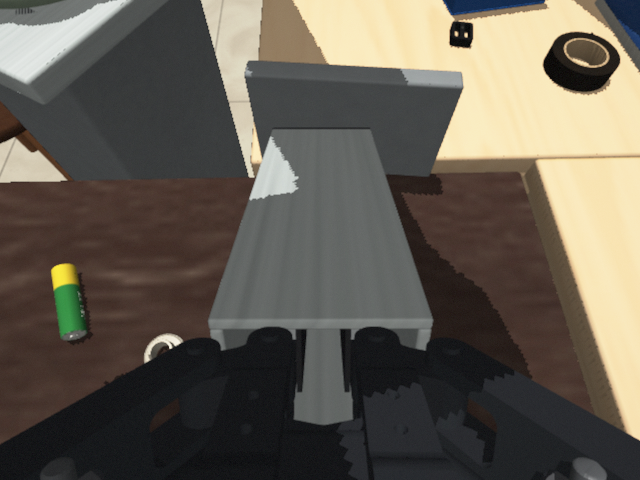

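Tube at about 59°, slid about 48 mm, with the upper foot edge about 5 mm off the plate face. Now I'll lower it, letting the foot creep in at a constant small gap while flattening the tool pitch from 46° to 38°.

```bash
cat >> plan.py <<'E'
def sched(th): return 46-8*(th-59)/31, 80-64*np.cos(np.radians(th))
def lower(ths,v=20):
    for th in ths:
        e,sl=sched(th)
        r=bot.movel(world(hold(th,e)-[sl,0]),ori(e),v,threshold=15); look(th,round(e,1),sl)
        if r: print("STOP",th); return
E
python3 - <<'E'
from plan import *
for th in range(60,92,6): e,sl=sched(th); print(th,solve_ik(world(hold(th,e)-[sl,0]),ori(e)) is not None,end=" ")
print(); lower((61,64,67,70))
E
```

```text
60 True 66 True 72 True 78 True 84 True 90 True 
61 45.5 t 21.7 F [ 0.6 -0.5 -1.4] pred rim,foot rows 316.8 121.5 peaks [(np.int64(56), np.float64(-26.5)), (np.int64(72), np.float64(-5.1)), (np.int64(120), np.float64(-5.5)), (np.int64(122), np.float64(16.7)), (np.int64(314), np.float64(7.5)), (np.int64(323), np.float64(-7.6)), (np.int64(423), np.float64(-18.1))]
64 44.7 t 22.3 F [ 0.8 -1.2 -0. ] pred rim,foot rows 317.3 111.2 peaks [(np.int64(46), np.float64(-31.2)), (np.int64(62), np.float64(-5.1)), (np.int64(112), np.float64(-8.2)), (np.int64(115), np.float64(19.9)), (np.int64(318), np.float64(7.4)), (np.int64(327), np.float64(-7.3)), (np.int64(423), np.float64(-18.6))]
67 43.9 t 22.9 F [ 0.5 -0.3 -0.6] pred rim,foot rows 318.2 100.6 peaks [(np.int64(36), np.float64(-34.6)), (np.int64(51), np.float64(-5.0)), (np.int64(101), np.float64(-7.7)), (np.int64(104), np.float64(19.5)), (np.int64(318), np.float64(7.1)), (np.int64(327), np.float64(-6.4)), (np.int64(423), np.float64(-20.3))]
70 43.2 t 23.5 F [ 0.8 -1.2 -1.1] pred rim,foot rows 318.7 89.8 peaks [(np.int64(25), np.float64(-39.6)), (np.int64(40), np.float64(-4.7)), (np.int64(90), np.float64(-8.7)), (np.int64(93), np.float64(20.6)), (np.int64(319), np.float64(6.3)), (np.int64(327), np.float64(-5.8)), (np.int64(423), np.float64(-21.5))]
```

```bash
python3 - <<'E'
from plan import *
lower((73,76,79,82,85,87.5,90),15)
e,sl=sched(90); r=bot.movel(world(hold(90,e)-[sl,6]),ori(e),10,threshold=15); look(90,e,sl)
cv2.imwrite("pics/m6.png",np.hstack([cv2.resize(imaging.capture(n),(400,300)) for n in("wrist","side")]))
E
```

```text
73 42.4 t 24.2 F [ 1.   0.3 -1.5] pred rim,foot rows 319.4 78.8 peaks [(np.int64(14), np.float64(-43.0)), (np.int64(28), np.float64(-4.9)), (np.int64(79), np.float64(-8.5)), (np.int64(82), np.float64(21.0)), (np.int64(319), np.float64(6.0)), (np.int64(327), np.float64(-5.1)), (np.int64(416), np.float64(5.5)), (np.int64(422), np.float64(-28.6))]
76 41.6 t 25.0 F [-0.6  0.3 -1.3] pred rim,foot rows 320.0 67.5 peaks [(np.int64(2), np.float64(-46.3)), (np.int64(16), np.float64(-4.8)), (np.int64(67), np.float64(-10.6)), (np.int64(70), np.float64(23.7)), (np.int64(319), np.float64(5.6)), (np.int64(323), np.float64(-4.2)), (np.int64(327), np.float64(-4.4)), (np.int64(410), np.float64(4.8)), (np.int64(415), np.float64(-25.6))]
79 40.8 t 25.8 F [ 0.9  0.1 -1.2] pred rim,foot rows 320.5 55.9 peaks [(np.int64(3), np.float64(-4.4)), (np.int64(55), np.float64(-10.8)), (np.int64(58), np.float64(24.5)), (np.int64(319), np.float64(4.7)), (np.int64(323), np.float64(-4.6)), (np.int64(404), np.float64(4.0)), (np.int64(409), np.float64(-25.7))]
82 40.1 t 26.5 F [-0.4  1.  -2.1] pred rim,foot rows 321.0 
[... 260 characters left out ...]
p.int64(34), np.float64(27.4)), (np.int64(323), np.float64(-4.9)), (np.int64(397), np.float64(-25.4))]
87.5 38.6 t 28.0 F [-0.8  0.1 -2. ] pred rim,foot rows 321.9 21.2 peaks [(np.int64(20), np.float64(-13.8)), (np.int64(23), np.float64(28.7)), (np.int64(324), np.float64(-5.4)), (np.int64(391), np.float64(-25.2))]
90 38.0 t 28.7 F [-0.4  0.1 -1.2] pred rim,foot rows 322.2 10.4 peaks [(np.int64(9), np.float64(-13.8)), (np.int64(12), np.float64(33.0)), (np.int64(324), np.float64(-5.9)), (np.int64(386), np.float64(-25.3))]
90 38.0 t 29.5 F [ 0.   0.4 -0.1] pred rim,foot rows 313.1 -1.1 peaks [(np.int64(1), np.float64(28.5)), (np.int64(315), np.float64(-5.8)), (np.int64(382), np.float64(-25.1))]
```

View pics/m6.png

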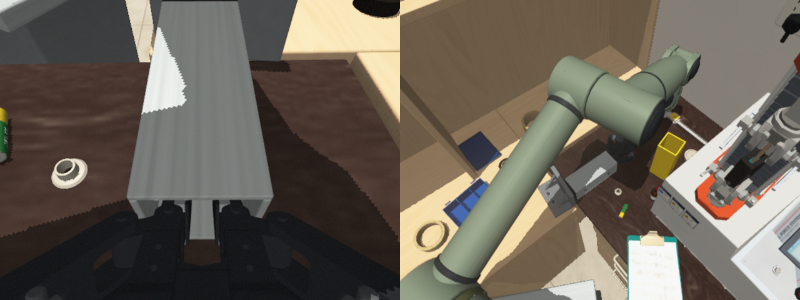

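The tube is lying flat, about 6 mm from the plate, lowered smoothly with rows on prediction throughout. Next I'll withdraw, shut the fingers, turn the tool vertical and push the mouth end squarely to the plate.

```bash
python3 - <<'E'
from plan import *
def st(): s=bot.get_state(); print(round(s["t"],1),s["tcp_pos"].round(1),s["contact_force"].round(1)); return s
e,sl=sched(90); P,d,n=geo(90,e); h=hold(90,e)-[sl,6]
bot.movel(world(h-3*n),ori(e),20)
bot.movel(world(h-3*n-80*d),ori(e),80); st()
bot.grip(0.0)
py=-1.135; p=np.array([np.cos(py),np.sin(py),0]); m=world(np.array([212-79,0]))
bot.move_ptp(m+p*40+Z*140,ori(90,py)); st()
bot.movel(m+p*40+Z*24,max_speed=80,threshold=10); st()
r=bot.movel(m+p*(11-25)+Z*24,max_speed=20,threshold=12); s=st(); print(r,"tip advance past nominal contact",(s["tcp_pos"]-m)@p-11)
w=imaging.camera_model("wrist"); a=imaging.capture("wrist"); cv2.imwrite("pics/w7.png",cv2.resize(a,(640,480)))
E
```

```text
Traceback (most recent call last):
bench.IKError: the arm cannot follow that straight line within its joint ranges
```

```bash
python3 - <<'E'
from plan import *
def st(): s=bot.get_state(); print(round(s["t"],1),s["tcp_pos"].round(1),s["contact_force"].round(1)); return s
e,sl=sched(90); P,d,n=geo(90,e); h=hold(90,e)-[sl,6]
def go(p,ee):
    try: bot.movel(world(p),ori(ee),60,threshold=10); st(); return True
    except bot.IKError: print("ik",ee); return False
for L in(30,20,10):
    if go(h-3*n-L*d,e): break
for ee in(48,55,62):
    if go(h-6*n-65*d+[0,5],ee): break
bot.movel(bot.get_state()["tcp_pos"]+[0,0,70],max_speed=80); st()
bot.grip(0.0)
py=-1.135; p=np.array([np.cos(py),np.sin(py),0]); m=world(np.array([212-79,0]))
bot.move_ptp(m+p*40+Z*140,ori(90,py)); st()
bot.movel(m+p*40+Z*24,max_speed=80,threshold=10); st()
r=bot.movel(m+p*(11-25)+Z*24,max_speed=20,threshold=12); s=st(); print(r,"tip advance past nominal contact",(s["tcp_pos"]-m)@p-11)
cv2.imwrite("pics/w7.png",imaging.capture("wrist"))
E
```

```text
30.5 [ 520.4 -284.5   38.9] [-0.5  0.9  0.4]
31.3 [ 534.3 -310.1   63.2] [ 0.8 -0.5 -0.8]
32.4 [ 534.1 -310.   132.7] [0.5 0.4 1.1]
33.6 [ 536.3 -318.7  140.3] [-0.2 -0.   0. ]
35.2 [ 536.4 -318.6   24.6] [-0.5  0.4 -0. ]
36.9 [ 522.6 -289.    25.2] [ 0.3 -0.2  3. ]
True tip advance past nominal contact -3.247924746646526
```

View pics/w7.png

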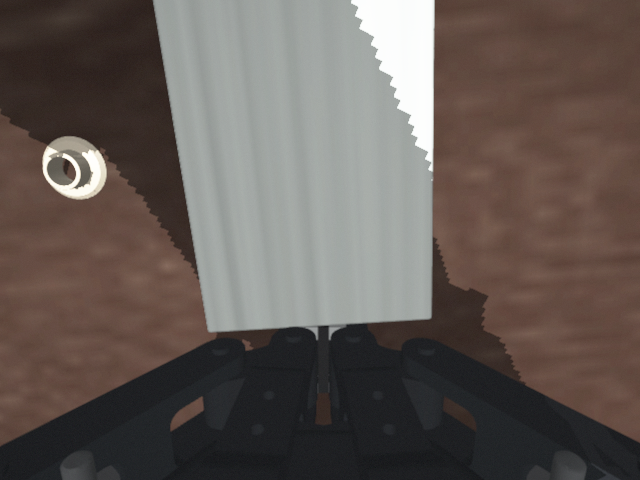

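```bash
python3 - <<'E'
from plan import *
py=-1.135; p=np.array([np.cos(py),np.sin(py),0])
def meas(px):
    M=onplane(imaging.camera_model("wrist"),px,64); d=M[1]-M[0]
    y=np.arctan2(d[1],d[0])-np.pi/2; f=M.mean(0)-180*np.array([np.cos(y),np.sin(y),0])
    print("mouth",M.mean(0).round(1),"w",np.linalg.norm(d).round(1),"yaw",y.round(3),"foot",f.round(1),"foot in plate x",((f-[446,-110,64])@p).round(1))
meas([(209,331),(431,320)])
# mouth edge finder after pushing: line fit on gradient between columns
def edge():
    a=cv2.cvtColor(imaging.capture("wrist"),cv2.COLOR_BGR2GRAY).astype(float); pts=[]
    for c in list(range(225,270,4))+list(range(375,425,4)):
        g=a[296:352,c]; g=np.diff(cv2.GaussianBlur(g[:,None],(1,5),0)[:,0]); i=g.argmin(); pts.append((c,296+i,g[i]))
    pts=np.array(pts); k=np.polyfit(pts[:,0],pts[:,1],1); k=np.polyfit(*pts[abs(np.polyval(k,pts[:,0])-pts[:,1])<4][:,:2].T,1)
    print("line",k.round(4)); return [(209,np.polyval(k,209)),(431,np.polyval(k,431))]
meas(edge())
for i in range(4):
    t=bot.get_state()["tcp_pos"]; r=bot.movel(t-p*6,max_speed=10,threshold=22); s=bot.get_state(); print(r,((t-s["tcp_pos"])@p).round(2),s["contact_force"].round(1)); meas(edge())
    if r: break
E
```

```text
mouth [ 516.9 -277.4   64. ] w 63.2 yaw -1.08 foot [ 432.1 -118.6   64. ] foot in plate x 1.9
line [-6.06000e-02  3.44413e+02]
mouth [ 516.8 -277.2   64. ] w 63.2 yaw -1.068 foot [ 430.  -119.5   64. ] foot in plate x 1.9
False 1.15 [  3.5 -11.5  -0.2]
line [-6.110000e-02  3.480046e+02]
mouth [ 517.  -277.3   64. ] w 64.0 yaw -1.068 foot [ 430.3 -119.6   64. ] foot in plate x 2.1
False 0.07 [  4.4 -13.2  -1.6]
line [-6.240000e-02  3.484995e+02]
mouth [ 517.4 -277.8   64. ] w 64.8 yaw -1.067 foot [ 430.5 -120.2   64. ] foot in plate x 2.7
False 0.05 [  3.3 -12.6  -1.3]
line [-6.330000e-02  3.487031e+02]
mouth [ 517.9 -278.4   64. ] w 65.6 yaw -1.066 foot [ 430.9 -120.8   64. ] foot in plate x 3.4
False 0.05 [  4.5 -12.5  -0.3]
line [-6.450000e-02  3.491004e+02]
mouth [ 518.4 -279.    64. ] w 66.4 yaw -1.065 foot [ 431.2 -121.5   64. ] foot in plate x 4.2
```

One foot corner is on the plate (tube yaw about -1.07, plate about -1.135). The finger's friction stops the mouth swinging across, so I'll drag the mouth sideways with light contact to square it, then press again.

```bash
cat >> plan.py <<'E'
py=-1.135; p=np.array([np.cos(py),np.sin(py),0]); vp=np.array([-np.sin(py),np.cos(py),0])
def meas(px):
    M=onplane(imaging.camera_model("wrist"),px,64); d=M[1]-M[0]
    y=np.arctan2(d[1],d[0])-np.pi/2; f=M.mean(0)-180*np.array([np.cos(y),np.sin(y),0])
    print("mouth",M.mean(0).round(1),"w",np.linalg.norm(d).round(1),"yaw",y.round(3),"foot in plate",((f-[446,-110,64])@p).round(1),((f-[446,-110,64])@vp).round(1))
def edge():
    a=cv2.cvtColor(imaging.capture("wrist"),cv2.COLOR_BGR2GRAY).astype(float); pts=[]
    for c in list(range(225,270,4))+list(range(375,425,4)):
        g=a[296:352,c]; g=np.diff(cv2.GaussianBlur(g[:,None],(1,5),0)[:,0]); i=g.argmin(); pts.append((c,296+i))
    pts=np.array(pts,float); k=np.polyfit(*pts.T,1); k=np.polyfit(*pts[abs(np.polyval(k,pts[:,0])-pts[:,1])<4].T,1)
    return [(209,np.polyval(k,209)),(431,np.polyval(k,431))]
E
python3 - <<'E'
from plan import *
t=bot.get_state()["tcp_pos"]
for k in(4,8,12):
    bot.movel(t-p*5-vp*k,max_speed=15,threshold=25); s=bot.get_state(); print(k,s["t"],((t-s["tcp_pos"])@vp).round(2),((t-s["tcp_pos"])@p).round(2),"Fp,Fv",(s["contact_force"]@p).round(1),(s["contact_force"]@vp).round(1)); meas(edge())
# back off a little and measure from above
s=bot.get_state(); bot.movel(s["tcp_pos"]+p*25,max_speed=40); bot.movel(bot.get_state()["tcp_pos"]+[0,0,150],max_speed=100)
cv2.imwrite("pics/w8.png",imaging.capture("wrist")); cv2.imwrite("pics/t8.png",imaging.capture("top"))
a=cv2.imread("pics/w8.png"); b=cv2.imread("pics/t8.png")[215:335,225:385]
cv2.imwrite("pics/m8.png",np.vstack([cv2.resize(a,(440,330)),cv2.resize(b,(440,270),interpolation=cv2.INTER_CUBIC)]))
cv2.imwrite("pics/m8.png",np.hstack([cv2.resize(a,(400,300)),cv2.resize(b,(400,300),interpolation=cv2.INTER_CUBIC)]))
print(bot.get_state()["t"])
E
```

```text
4 39.2333 4.11 0.44 Fp,Fv 11.5 -0.9
mouth [ 514.8 -280.7   64. ] w 66.9 yaw -1.088 foot in plate 4.0 -18.1
8 39.7 8.24 0.99 Fp,Fv 11.2 -1.8
mouth [ 510.8 -281.9   64. ] w 66.7 yaw -1.112 foot in plate 3.2 -17.9
12 40.1667 12.3 1.53 Fp,Fv 9.5 -1.4
mouth [ 506.9 -283.    64. ] w 66.5 yaw -1.136 foot in plate 2.5 -17.6
42.8333
```

View pics/m8.png

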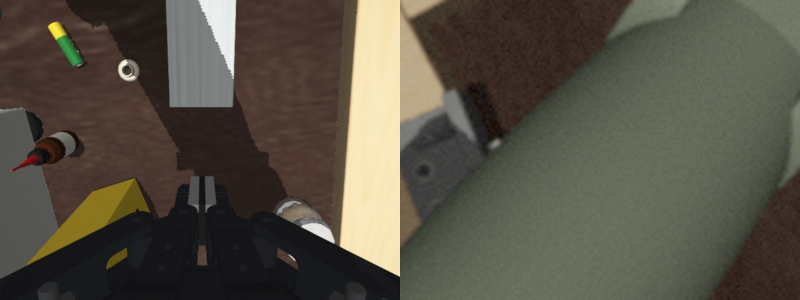

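Tube now parallel to the plate normal by measurement (yaw -1.136). One more centred press, then I'll check foot and plate numerically from above.

```bash
python3 - <<'E'
from plan import *
s=bot.get_state(); t=s["tcp_pos"]
bot.movel(t-[0,0,150],max_speed=100,threshold=10); t=bot.get_state()["tcp_pos"]
r=bot.movel(t-p*32,max_speed=20,threshold=15); s=bot.get_state(); print(r,((t-s["tcp_pos"])@p).round(2),s["contact_force"].round(1)); meas(edge())
t=s["tcp_pos"]; bot.movel(t+p*25,max_speed=50); bot.movel(t+p*25+Z*150,max_speed=120)
# hover so that the camera sees foot and plate: 
h=np.array([446,-110,0])+p*95+Z*215
bot.move_ptp(h,ori(90,py)); s=bot.get_state(); print(s["t"],s["tcp_pos"].round(1))
w=imaging.camera_model("wrist"); a=imaging.capture("wrist"); cv2.imwrite("pics/w9.png",a); np.savez("w9.npz",**w)
print("plate top ends px",proj(w,[[446,-110,90]+vp*k for k in(-65,65)]).round(),"tube px",proj(w,[[446,-110,64]+p*k+vp*(j-16) for k in(20,80) for j in(-32,32)]).round())
E
python3 - <<'E'
import cv2,numpy as np,sys; sys.path.insert(0,'.')
E
```

```text
False 24.67 [  3.8 -14.   -1.5]
mouth [ 506.6 -281.2   64. ] w 67.3 yaw -1.131 foot in plate 0.8 -18.1
49.0417 [ 486.2 -195.6  215.1]
plate top ends px [[216.  73.]
 [427.  74.]] tube px [[252. 108.]
 [344. 108.]
 [256. 194.]
 [343. 194.]]
```

```bash
python3 - <<'E'
from h import *
w=dict(np.load("w9.npz")); g=cv2.cvtColor(cv2.imread("pics/w9.png"),cv2.COLOR_BGR2GRAY)
L=cv2.createLineSegmentDetector().detect(g[:260])[0][:,0]
py=-1.135;p=np.array([np.cos(py),np.sin(py),0]);vp=np.array([-np.sin(py),np.cos(py),0])
for x in sorted(L.tolist(),key=lambda l:l[1]):
    q=np.array(x).reshape(2,2)
    if np.linalg.norm(q[0]-q[1])<28 or q[:,0].min()<195 or q[:,0].max()>445: continue
    r=[]
    for z in(90,64):
        A=onplane(w,q,z)-[446,-110,z]; d=A[1]-A[0]; r+=[np.c_[A@p,A@vp].round(1).tolist(), round(float(np.degrees(np.arctan2(d@vp,d@p))),1)]
    print(q.round().tolist(),"z90",r[0],r[1],"z64",r[2],r[3])
E
```

```text
[[220.0, 0.0], [224.0, 37.0]] z90 [[-40.1, -59.8], [-20.3, -58.2]] 4.7 z64 [[-46.3, -65.7], [-24.6, -63.9]] 4.7
[[409.0, 1.0], [406.0, 48.0]] z90 [[-40.3, 51.6], [-14.4, 51.1]] -0.9 z64 [[-46.5, 56.5], [-18.1, 56.0]] -0.9
[[372.0, 1.0], [378.0, 48.0]] z90 [[-40.1, 30.0], [-14.3, 34.4]] 9.7 z64 [[-46.4, 32.8], [-18.0, 37.6]] 9.7
[[276.0, 9.0], [278.0, 38.0]] z90 [[-35.4, -27.1], [-20.0, -25.9]] 4.3 z64 [[-41.2, -29.8], [-24.3, -28.5]] 4.3
[[385.0, 16.0], [389.0, 47.0]] z90 [[-32.1, 38.0], [-15.1, 41.0]] 10.1 z64 [[-37.6, 41.6], [-18.9, 45.0]] 10.1
[[404.0, 34.0], [406.0, 1.0]] z90 [[-22.1, 49.8], [-40.2, 49.8]] 179.9 z64 [[-26.6, 54.5], [-46.5, 54.6]] 179.9
[[238.0, 46.0], [237.0, 1.0]] z90 [[-15.6, -50.1], [-40.1, -49.8]] 179.2 z64 [[-19.5, -55.1], [-46.3, -54.7]] 179.2
[[265.0, 46.0], [272.0, 1.0]] z90 [[-15.6, -33.7], [-40.1, -28.7]] 168.4 z64 [[-19.4, -37.1], [-46.4, -31.5]] 168.4
[[284.0, 47.0], [337.0, 48.0]] z90 [[-14.7, -22.3], [-14.7, 9.5]] 90.0 z64 [[-18.5, -24.5], [-18.5, 10.3]] 90.0
[[368.0, 48.0], [371.0, 1.0]] z90 [[-14.4, 28.7], [-40.2, 29.1]] 179.1 z64 [[-18.1, 31.4], 
[... 533 characters left out ...]
.3]] 89.2 z64 [[-3.9, -23.2], [-2.5, 70.5]] 89.2
[[248.0, 78.0], [339.0, 78.0]] z90 [[2.5, -45.1], [2.3, 11.2]] 90.1 z64 [[0.4, -49.5], [0.2, 12.2]] 90.1
[[341.0, 83.0], [251.0, 82.0]] z90 [[5.3, 12.0], [5.3, -43.7]] -90.0 z64 [[3.5, 13.1], [3.5, -48.0]] -90.0
[[249.0, 83.0], [216.0, 70.0]] z90 [[5.5, -44.7], [-1.9, -64.7]] -110.3 z64 [[3.7, -49.1], [-4.4, -71.0]] -110.3
[[344.0, 84.0], [383.0, 84.0]] z90 [[5.9, 14.4], [6.3, 38.4]] 89.2 z64 [[4.2, 15.7], [4.5, 42.0]] 89.2
[[248.0, 94.0], [256.0, 258.0]] z90 [[12.3, -45.7], [120.6, -45.3]] 0.2 z64 [[11.2, -50.2], [130.0, -49.8]] 0.2
[[340.0, 258.0], [341.0, 83.0]] z90 [[120.6, 12.9], [5.6, 12.4]] -179.7 z64 [[129.9, 14.1], [3.8, 13.6]] -179.7
```

```bash
python3 - <<'E'
from bench import bot
print(bot.get_state()["t"],bot.get_state()["contact_force"].round(1)); print(bot.sign_off())
E
```

```text
49.0917 [ 0.4 -0.4 -0.2]
the job is handed in; nothing more can be done
None
```

The tube is lying flat on its side with its foot end against the plate, and I handed the job in at 49 s.

**What I did:**
- **Tipping:** I tipped the tube with the fingertips in its mouth and held it back by the inner rim next to the plate.
- **Lowering:** I slid the foot in while the tube was at about 59° of tilt. Then I eased it down in small steps, and the edges in the wrist images matched the predicted tilt to within a few pixels.
- **Squaring:** The first push stopped with one foot corner on the plate and the tube still at its original angle. I swung the mouth about 12 mm sideways with light finger contact, then pressed again with about 14 N.

**Last checks before hand-in:**
- **Square to the face:** about 0.02 rad off, against a limit of 0.07.
- **Sideways position:** foot centre about 18 mm from the middle of the face, against a limit of 40.
- **Foot against the face:** the image line I took as the foot edge gives a gap of about 2 mm. A second line nearby would make it about 5 mm. I didn't settle which is right; both are inside the 6 mm limit. The press meeting a steady 14 N suggests the foot was touching.
- **Robot clear:** the arm was hovering with no contact force.

**Not confirmed:** the arm blocked the top camera at the end, so I have no overhead view of the finished job. I didn't measure the bystanders again. The path kept clear of them by calculation, and no unexpected contact forces showed up.

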